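Close the measuring board on the red carved panel

ROBOT

A 6-joint arm with a two-finger parallel gripper is mounted at the origin on the work surface. World frame = base frame: x ahead of the robot, y to its left, z up, the work surface at z = 0. Lengths are in m, angles in rad, forces in N, time in s.
With the tool pointing down it reaches from about 0.2 to 0.875 m from the base axis. Payload 3.4 kg.
Tool frame: the origin (TCP) lies midway between the tips of the shut fingers; the grasp point (between the pads) lies 19 mm behind it; z points along the fingers, y is the line along which they close (so a half turn about z gives the same grasp; the last joint's range is limited). The gripper opens to 94 mm and grips with 3 to 60 N. Pads are 16 mm wide; open, the fingers measure 119 mm over their backs; the gripper's body (75 mm by 177 mm) begins 78 mm behind the grasp point.
Start: joints at [1.091, 0.276, 1.505, -0, 1.361, -0.121], TCP at [0.202, 0.538, 0.174] pointing down, gripper open.
Joint ranges: [-2.89, 2.89], [-0.75, 2.08], [0.22, 2.7], [-1.18, 4.32], [0.11, 2.71], [-2.7, 2.7]. Speed limits (rad/s): [2.57, 2.57, 3.14, 3.14, 3.14, 3.14].

INTERFACE

Orientations are given as a unit quaternion [x, y, z, w].
In Python, from bench import monitor, cams, robot gives the robot as it stands.
- The arm moves only by the tool step_arm, never from a script. Its argument "commands" is a list of rows, each an object with "slide": the shift along the world's x, y, z normalised to -1 to 1, where 1 is 5 cm, a list of three; "delta_rot": the turn, a rotation vector about the world's x, y, z normalised to -1 to 1, where 1 is 0.15 rad, a list of three; "fingers": the closure, from 0 (fully open) to 1 (shut). In form: [{"slide": [x, y, z], "delta_rot": [wx, wy, wz], "fingers": fingers}, ...]. A call has 1 to 8 rows; each row shifts and turns the commanded pose from where the row before left it; what a row does not reach is not made up. A row lasts 1/8 s, in which the tool goes at most 62.5 mm and 10.7 degrees, less where a joint would pass 70% of its speed; a pose out of reach is approached as far as the arm can. A call with a number of a shift or a turn outside -1 to 1 is refused whole. A call with a gripper value outside its range is refused whole. The fingers move at their own pace and stop on an object; "grip_force" is the grip in N (left out, the last holds). Time passes only in rows, so rows that do not move let the fingers close. It gives the time, the measured TCP pose, the force, the opening and the grip force at its end, in the units of the state.
- monitor.state(): the state, without advancing time (a new reading comes with each control period).
- cams.camera(name): name is "side" or "top"; returns a dict with "color" (480x640x3 uint8, blue, green, red), "depth" (480x640 float32, m along the optical axis (not along the pixel's ray), 0 where there is no reading), "vfov" (degrees; the focal length in pixels is half the picture's height over the tangent of half this angle, whatever the lens; pixels are square), "cx", "cy" (the principal point, pixels), "eye" and "orientation" of the camera in the world. Camera axes: x right, y down, z forward; pixel columns grow to the right and rows downward; lengths in m; the calibration is good to about 2 mm. A picture is of the moment at which its call begins.
- robot.hand_in(): hands the job in; it is judged then, once.
The state is a dict: "clock": time; "joint_pos": joint angles; "joint_vel": joint speeds; "effort": joint torques, N m; "position": TCP position; "eef_rot": TCP orientation; "force": force on the tool from outside, world axes, zero at the start; "moment": the same for the moment, N m; "gripper_width": finger opening in m; "finger_force": force on a finger pad.
Only numpy, scipy, OpenCV 4.12 (cv2) and the standard library are available. Lean on these libraries where they do the work, as an engineer would, in place of code of your own. Each camera call takes 0.05 s, during which the arm holds its last target. There are 200 camera calls.

TASK

Take the red panel with the gilt flower from the row of carved panels and lay it face up on the bed of the measuring board, lengthwise and in line with it, between the sliding jaw and the stop with its brass touch plate. Then slide the jaw by its black knob so that it pushes the panel along, gently, until you feel it come up firm with the touch plate pressed fully home, and leave the jaw closed on it.

Things in the scene. Friction and masses are not known exactly. Their poses are not given: they have to be found in the camera images.
- panel_center (a point): Centre (half-way up) of the red wooden panel with raised border and gilt carved flower: 50 mm wide (its x), 100 mm long (y), 22 mm high (z up), 0.08 to 0.17 kg, face up on the table. Panels of the same size in dark wood, slate green and pale wood lie in the same row along world y, long sides roughly along y; 30 mm or more is free beside the red one's long sides, only about 10 mm at its ends.
- gauge_bed (a point): Point on the bed's top surface, on its centre line, where the panel's middle can be laid, 25 mm or more clear of jaw and stop. The fixed board's plywood bed is 130 mm wide (x), 360 mm long (y), 14 mm above the table, without side walls. z up, y along the bed, the way the jaw closes. The stop's face is somewhere 80 to 130 mm along +y from here (set anew each time); its place is not reported, it must be felt or seen.
- jaw_knob (a point): Point on the axis of the jaw's round upright black knob, 28 mm in diameter: the knob rises 16 mm above this point and ends 24 mm below it on the top of the jaw. The jaw: a grey block 124 mm wide (x), 70 mm long (y), its top 26 mm above the bed; its flat pushing face is 35 mm from the knob's axis towards +y. Axes as the bed's. It starts 125 to 150 mm from the bed's point towards -y, can go to 20 mm past it, and slides with 1.5 N of friction.
- touch (a joint): How far the stop's brass touch plate is pressed in, m: 0 untouched, 0.006 home, where it is firm. An upright plate 100 mm wide (the bed's x), 22 mm high, in front of a dark steel block across the bed; pushed towards the bed's +y it yields under 1.5 N and stays where it is left. Jaw, panel (up to 2 N) and plate together slide under about 3 to 5 N; at the stop the force jumps up: 8 to 15 N is plenty, and over 40 mm/s it rams.
There are look-alikes about, which are no part of the job. Of the things that look like the part that bears panel_center, take the one that is farthest from the robot's base at the start.

How it is judged:
By the outcome, as a careful person would: the job done as asked, in the order asked, and still so for the second after the job is handed in, with the robot touching nothing.
It also fails if it takes over 56 s, if anything falls off the work surface, if the arm or the gripper's body presses on something with over 40 N, if the wrist force passes 120 N, or if a joint passes its speed limit or range.

## Working session

There is one attempt and no reset: what is moved stays moved. The work goes in short steps, Python scripts to look and compute and a tool call to move; the robot and the scene stay as the last step left them, time stands still between calls to the robot, and variables do not carry over. Pictures are saved under pics/ and viewed, at most 10 in all, crops included, and the job is handed in when it is done.

Besides the shell and the picture viewer there is one more tool, called after "Call:" by a JSON object that holds its "method" and its "body", one argument or row to a line. step_arm: Moves the arm, as the interface text tells. Its arguments: {"type":"object","properties":{"commands":{"type":"array"},"grip_force":{"type":"number"}},"required":["commands"]}

```bash
mkdir -p pics
cat > h.py <<'E'
import numpy as np, cv2
from scipy.spatial.transform import Rotation as R
from bench import monitor, cams, robot
def cloud(n):
    c=cams.camera(n); f=240/np.tan(np.radians(c["vfov"])/2)
    d=c["depth"]; v,u=np.mgrid[:480,:640]
    p=np.stack([(u-c["cx"])/f*d,(v-c["cy"])/f*d,d],-1)
    return c["color"], p@R.from_quat(c["orientation"]).as_matrix().T+np.array(c["eye"]), d
E
python3 - <<'E'
from h import *
for n in("top","side"):
    c,p,d=cloud(n); cv2.imwrite(f"pics/{n}0.png",c); np.savez(f"{n}0.npz",c=c,p=p,d=d)
s=monitor.state(); print(s)
E
```

```text
{'clock': 0.1, 'joint_pos': array([ 1.09101600e+00,  2.76502627e-01,  1.50596783e+00, -2.42851257e-05,
        1.36068439e+00, -1.21000401e-01]), 'joint_vel': array([ 0.00157123,  0.00041368, -0.00252496, -0.00044797,  0.001186  ,
        0.0007198 ]), 'effort': array([ 1.47418446e-03, -4.05458272e+01, -2.37779206e+01,  7.04828161e-02,
        2.99030298e-02, -4.67732468e-05]), 'position': array([0.20166542, 0.53790092, 0.17292331]), 'eef_rot': array([ 1.78426804e-01,  9.83952878e-01, -7.49630971e-04, -2.19778557e-04]), 'force': array([-0.26242131, -0.26320105,  0.34997845]), 'moment': array([ 0.03165748, -0.01389884, -0.01961772]), 'finger_force': 0.0, 'gripper_width': 0.09427661684647211}
```

View pics/top0.png

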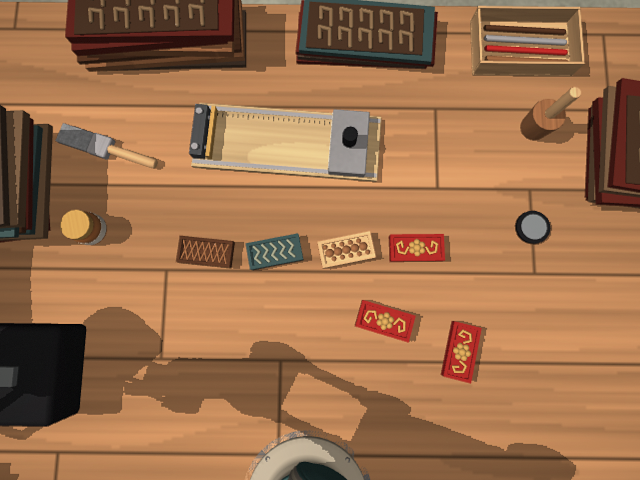

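View pics/side0.png

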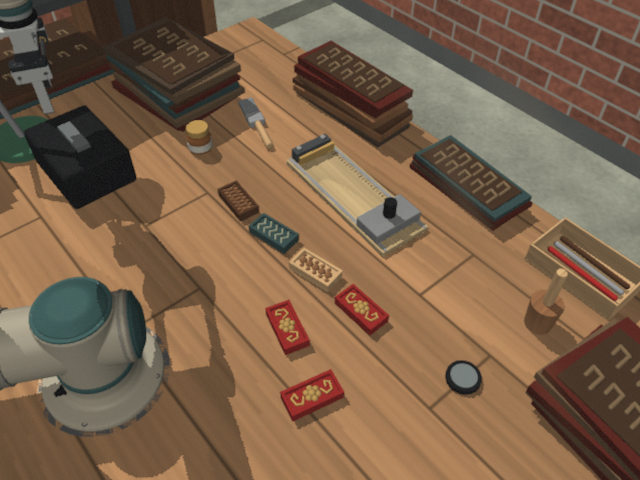

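The top view shows three red candidates at (417,248), (387,321) and (463,351). The first is in the row and looks farthest from the base at about (308,480), so it fits. The board has its stop at (200,132), its jaw at (349,143) and its knob at (350,136). The side view agrees. Next I'll measure and take the confirming crop.

Run:
```python
from h import *
z=np.load("top0.npz"); c,p=z["c"],z["p"]
hsv=cv2.cvtColor(c,cv2.COLOR_BGR2HSV)
def rect(m,n):
    q=p[m][:,:2]; r=cv2.minAreaRect((q*1000).astype(np.float32)); b=cv2.boxPoints(r)
    e=[b[1]-b[0],b[2]-b[1]]; e=max(e,key=np.linalg.norm); e=e*np.sign(e[1]) 
    print(n,np.round(r[0],1),np.round(r[1],1),"yaw of long axis from +y(ccw,deg)",round(np.degrees(np.arctan2(-e[0],e[1])),2),"z",np.round(np.percentile(p[m][:,2],[5,50,95]),4), m.sum())
def box(u0,u1,v0,v1):
    m=np.zeros((480,640),bool); m[v0:v1,u0:u1]=1; return m
for n,b in dict(redA=(383,452,228,268),redB=(348,425,295,345),redC=(438,490,315,387),pale=(314,380,228,270)).items():
    rect(box(*b)&(p[...,2]>.016)&(p[...,2]<.03),n)
B=box(180,395,95,190); Z=p[...,2]
rect(B&(Z>.009)&(Z<.018),"bed"); 
J=box(320,395,95,190)
rect(J&(Z>.034)&(Z<.046),"jawtop"); rect(J&(Z>.072),"knobtop"); 
S=box(185,222,95,190)
rect(S&(Z>.025),"stop")
br=box(205,222,95,190)&(Z>.025); rect(br,"plate")
for v in (125,133,141): print([(u,*np.round(p[v,u]*1000).astype(int)) for u in range(196,224,2)])
cv2.imwrite("pics/crop.png",cv2.resize(c[220:390,300:500],None,fx=3,fy=3,interpolation=cv2.INTER_CUBIC))
```

```text
redA [ 447.2 -196.7] [ 50.4 101.4] yaw of long axis from +y(ccw,deg) 1.52 z [0.0164 0.0195 0.0229] 1323
redB [ 311.6 -136. ] [100.4  49.9] yaw of long axis from +y(ccw,deg) -15.94 z [0.0164 0.0194 0.0231] 1398
redC [ 258.5 -273.9] [51.3 99.8] yaw of long axis from +y(ccw,deg) 76.8 z [0.0164 0.0194 0.0228] 1456
pale [441.6 -64.7] [ 50.4 100. ] yaw of long axis from +y(ccw,deg) 11.99 z [0.0166 0.0199 0.0233] 1358
bed [652.9  51.2] [359.7 131.3] yaw of long axis from +y(ccw,deg) -4.02 z [0.011  0.0135 0.0161] 8511
jawtop [644.4 -67.8] [ 71.1 124.4] yaw of long axis from +y(ccw,deg) 86.02 z [0.037  0.0397 0.0423] 2114
knobtop [498.  -53.5] [ 25.8 320.6] yaw of long axis from +y(ccw,deg) 84.16 z [0.0758 0.0792 0.8838] 217
stop [513.2 123.6] [448.  85.] yaw of long axis from +y(ccw,deg) -60.27 z [0.0276 0.0403 0.0455] 1123
plate [514.4 110.3] [436.7  60.7] yaw of long axis from +y(ccw,deg) -60.27 z [0.0262 0.0366 0.0416] 420
[(196, np.int64(673), np.int64(221), np.int64(40)), (198, np.int64(673), np.int64(217), np.int64(39)), (200, np.int64(672), np.int64(212), np.int64(43)), (202, np.int6
[... 1277 characters left out ...]
4(640), np.int64(218), np.int64(43)), (198, np.int64(641), np.int64(215), np.int64(41)), (200, np.int64(641), np.int64(211), np.int64(41)), (202, np.int64(641), np.int64(208), np.int64(40)), (204, np.int64(645), np.int64(207), np.int64(31)), (206, np.int64(649), np.int64(206), np.int64(18)), (208, np.int64(643), np.int64(198), np.int64(36)), (210, np.int64(643), np.int64(194), np.int64(36)), (212, np.int64(645), np.int64(192), np.int64(29)), (214, np.int64(651), np.int64(192), np.int64(14)), (216, np.int64(651), np.int64(188), np.int64(13)), (218, np.int64(650), np.int64(184), np.int64(15)), (220, np.int64(652), np.int64(181), np.int64(11)), (222, np.int64(652), np.int64(177), np.int64(12))]
```

View pics/crop.png

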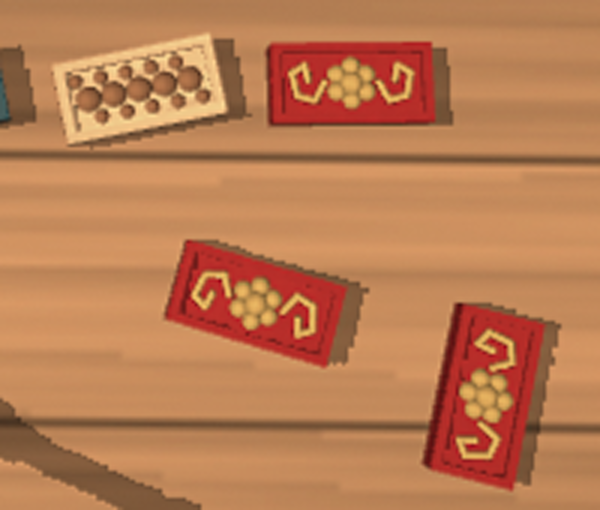

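Red A at (417,248) is confirmed: it's in the row and is a red panel with a gilt flower. It lies 0.49 m from the base, against 0.34 m and 0.38 m for the other two. Moving to it now.

Call:
{"method": "step_arm", "body": {
  "commands": [
    {"slide": [0.307, -0.919, 0], "delta_rot": [0, 0, -0.494], "fingers": 0.1},
    {"slide": [0.307, -0.919, 0], "delta_rot": [0, 0, -0.494], "fingers": 0.1},
    {"slide": [0.307, -0.919, 0], "delta_rot": [0, 0, -0.494], "fingers": 0.1},
    {"slide": [0.307, -0.919, 0], "delta_rot": [0, 0, -0.494], "fingers": 0.1},
    {"slide": [0.307, -0.919, 0], "delta_rot": [0, 0, -0.494], "fingers": 0.1},
    {"slide": [0.307, -0.919, 0], "delta_rot": [0, 0, -0.494], "fingers": 0.1},
    {"slide": [0.307, -0.919, 0], "delta_rot": [0, 0, -0.494], "fingers": 0.1},
    {"slide": [0.307, -0.919, 0], "delta_rot": [0, 0, -0.494], "fingers": 0.1}
  ]
}}

```text
clock: 1.1
position: [0.3248, 0.1693, 0.1736]
eef_rot: [0.459, 0.888, 0.0, 0.0]
force: [0.6, 0.3, 0.4]
gripper_width: 0.0846
finger_force: 0.0
```

Call:
{"method": "step_arm", "body": {
  "commands": [
    {"slide": [0.307, -0.919, 0], "delta_rot": [0, 0, -0.494], "fingers": 0.1},
    {"slide": [0.307, -0.919, 0], "delta_rot": [0, 0, -0.494], "fingers": 0.1},
    {"slide": [0.307, -0.919, 0], "delta_rot": [0, 0, -0.494], "fingers": 0.1},
    {"slide": [0.307, -0.919, 0], "delta_rot": [0, 0, -0.494], "fingers": 0.1},
    {"slide": [0.307, -0.919, -0.5], "delta_rot": [0, 0, -0.494], "fingers": 0.1},
    {"slide": [0.307, -0.919, -0.6], "delta_rot": [0, 0, -0.494], "fingers": 0.1},
    {"slide": [0.307, -0.919, -0.6], "delta_rot": [0, 0, -0.494], "fingers": 0.1},
    {"slide": [0.307, -0.919, -0.4], "delta_rot": [0, 0, -0.494], "fingers": 0.1}
  ]
}}

```text
clock: 2.1
position: [0.4469, -0.1979, 0.067]
eef_rot: [0.699, 0.715, -0.0, -0.001]
force: [0.5, 0.0, 0.9]
gripper_width: 0.0846
finger_force: 0.0
```

Call:
{"method": "step_arm", "body": {
  "commands": [
    {"slide": [0, 0, 0], "delta_rot": [0, 0, 0], "fingers": 0.1},
    {"slide": [0, 0, 0], "delta_rot": [0, 0, 0], "fingers": 0.1}
  ]
}}

```text
clock: 2.35
position: [0.4468, -0.1961, 0.0684]
eef_rot: [0.698, 0.716, 0.0, -0.001]
force: [0.5, -0.4, 0.6]
gripper_width: 0.0844
finger_force: 0.0
```

Call:
{"method": "step_arm", "body": {
  "commands": [
    {"slide": [0, 0, -0.5], "delta_rot": [0, 0, 0], "fingers": 0.1},
    {"slide": [0, 0, -0.4], "delta_rot": [0, 0, 0], "fingers": 0.1},
    {"slide": [0, 0, -0.25], "delta_rot": [0, 0, 0], "fingers": 0.1},
    {"slide": [0, 0, -0.1], "delta_rot": [0, 0, 0], "fingers": 0.1},
    {"slide": [0, 0, 0], "delta_rot": [0, 0, 0], "fingers": 0.1}
  ]
}}

```text
clock: 2.98
position: [0.4477, -0.1965, 0.0065]
eef_rot: [0.698, 0.717, 0.0, 0.0]
force: [0.2, -0.3, 0.2]
gripper_width: 0.0846
finger_force: 0.0
```

Call:
{"method": "step_arm", "body": {
  "commands": [
    {"slide": [0, 0, 0], "delta_rot": [0, 0, 0], "fingers": 1},
    {"slide": [0, 0, 0], "delta_rot": [0, 0, 0], "fingers": 1},
    {"slide": [0, 0, 0], "delta_rot": [0, 0, 0], "fingers": 1},
    {"slide": [0, 0, 0], "delta_rot": [0, 0, 0], "fingers": 1},
    {"slide": [0, 0, 0], "delta_rot": [0, 0, 0], "fingers": 1},
    {"slide": [0, 0, 0], "delta_rot": [0, 0, 0], "fingers": 1}
  ],
  "grip_force": 15
}}

```text
clock: 3.72
position: [0.4475, -0.1968, 0.0062]
eef_rot: [0.698, 0.716, 0.0, 0.0]
force: [-0.4, 0.4, 1.8]
gripper_width: 0.0282
finger_force: 0.0
```

Run:
```python
from h import *
s=monitor.state(); print(s["gripper_width"],s["finger_force"],s["position"])
a=cams.camera("top")["color"][180:330,320:520];b=cams.camera("side")["color"][240:390,260:460]
cv2.imwrite("pics/g1.png",cv2.resize(np.vstack([a,b]),None,fx=2,fy=2))
```

```text
0.028198198935669758 0.0 [ 0.44753053 -0.19679615  0.00617628]
```

View pics/g1.png

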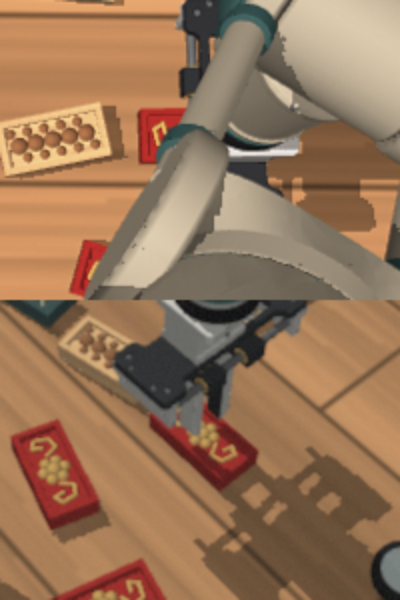

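The side view shows the fingers closed over the top of the panel, with the tips at about (190,415) and (225,385) in the crop. So the open tips sit well short of the TCP. I'll raise, reopen part way and measure where they really are.

Call:
{"method": "step_arm", "body": {
  "commands": [
    {"slide": [0, 0, 0.6], "delta_rot": [0, 0, 0], "fingers": 0.8},
    {"slide": [0, 0, 0.4], "delta_rot": [0, 0, 0], "fingers": 0.3},
    {"slide": [0, 0, 0], "delta_rot": [0, 0, 0], "fingers": 0.3},
    {"slide": [0, 0, 0], "delta_rot": [0, 0, 0], "fingers": 0.3},
    {"slide": [0, 0, 0], "delta_rot": [0, 0, 0], "fingers": 0.3}
  ]
}}

```text
clock: 4.45
position: [0.4468, -0.1963, 0.0552]
eef_rot: [0.698, 0.716, -0.0, -0.001]
force: [-0.5, -0.1, 0.1]
gripper_width: 0.0555
finger_force: 0.0
```

Run:
```python
from h import *
s=monitor.state(); t=s["position"]; print(s["gripper_width"],t)
c,p,d=cloud("side")
q=p-t
m=(d>0)&(abs(q[...,1])<.02)&(abs(q[...,0])<.065)&(p[...,2]>.027)&(p[...,2]<.14)
P=q[m]; h=p[m][:,2]
for lo in np.arange(.026,.12,.006):
    k=(h>=lo)&(h<lo+.006)
    if k.any(): print(round(lo,3),k.sum(),"x neg",np.round(np.percentile(P[k][P[k][:,0]<0][:,0],[2,98])*1000,1) if (P[k][:,0]<0).any() else None,"x pos",np.round(np.percentile(P[k][P[k][:,0]>0][:,0],[2,98])*1000,1) if (P[k][:,0]>0).any() else None)
cv2.imwrite("pics/g2.png",cv2.resize(c[240:390,260:460],None,fx=4,fy=4))
```

```text
0.05551478897226852 [ 0.44675727 -0.19629844  0.05517548]
0.026 6 x neg [-7.  -1.2] x pos [ 1.9 19.8]
0.086 10 x neg [-30.7 -26.9] x pos [28.9 31.2]
0.092 33 x neg [-38.2 -27.7] x pos [27.2 37.7]
0.098 46 x neg [-39.6 -30. ] x pos [26.4 39.9]
0.104 45 x neg [-39.9 -29.7] x pos [26.7 39.7]
0.11 41 x neg [-39.7 -31.2] x pos [26.8 38.4]
0.116 45 x neg [-39.8 -27.9] x pos [27.6 39.6]
```

View pics/g2.png

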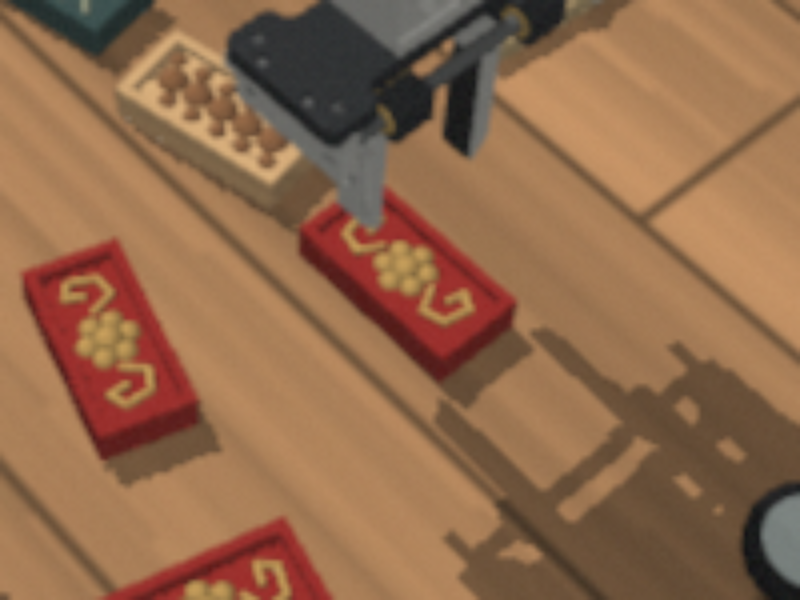

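The measured tips sit about 32 mm above the TCP at a 55 mm opening, because the fingers swing in an arc as they open. I'll descend further, to about z = -0.026, watching the force.

Call:
{"method": "step_arm", "body": {
  "commands": [
    {"slide": [0, 0, 0], "delta_rot": [0, 0, 0], "fingers": 0.3},
    {"slide": [0, 0, -0.4], "delta_rot": [0, 0, 0], "fingers": 0.3},
    {"slide": [0, 0, -0.4], "delta_rot": [0, 0, 0], "fingers": 0.3},
    {"slide": [0, 0, -0.3], "delta_rot": [0, 0, 0], "fingers": 0.3},
    {"slide": [0, 0, -0.2], "delta_rot": [0, 0, 0], "fingers": 0.3},
    {"slide": [0, 0, 0], "delta_rot": [0, 0, 0], "fingers": 0.3}
  ]
}}

```text
clock: 5.25
position: [0.447, -0.1965, -0.0094]
eef_rot: [0.698, 0.716, -0.0, -0.001]
force: [-0.2, -0.2, 0.9]
gripper_width: 0.0661
finger_force: 0.0
```

Run:
```python
from h import *
s=monitor.state(); t=s["position"]; print(s["gripper_width"],t)
c,p,d=cloud("side")
q=p-t; m=(d>0)&(abs(q[...,1])<.02)&(abs(q[...,0])<.065)&(p[...,2]>.024)&(p[...,2]<.06)
P=q[m]; h=p[m][:,2]
for lo in np.arange(.022,.06,.004):
    k=(h>=lo)&(h<lo+.004)
    if k.any(): print(round(lo,3),k.sum(),np.round(np.sort(P[k][:,0])*1000)[:: max(1,k.sum()//10)])
```

```text
0.06605373469186882 [ 0.4470268  -0.19648484 -0.00944475]
0.022 46 [-25. -22.  -9.  -4.   0.   4.   9.  20.  21.  23.  24.  35.]
0.026 22 [-38.   1.   3.  22.  32.  33.  34.  35.  35.  37.  44.]
0.03 17 [-44. -43. -40. -40. -35. -35.  33.  34.  34.  34.  35.  35.  35.  35.
  35.  37.  40.]
0.034 29 [-45. -44. -44. -44. -43. -38. -36.  32.  33.  34.  35.  36.  37.  41.
  46.]
0.038 27 [-45. -44. -44. -44. -43. -35.  33.  34.  34.  35.  36.  36.  39.  46.]
0.042 26 [-45. -45. -44. -44. -43. -41. -34.  33.  34.  35.  35.  36.  42.]
0.046 25 [-45. -44. -44. -43. -43. -42. -39. -33.  33.  34.  35.  40.  46.]
0.05 20 [-45. -43. -42. -36.  33.  34.  34.  35.  37.  44.]
0.054 31 [-45. -44. -42. -37.  33.  34.  34.  35.  36.  39.  45.]
0.058 6 [-43. -40.  34.  34.  35.  39.]
```

Call:
{"method": "step_arm", "body": {
  "commands": [
    {"slide": [0, 0, -0.2], "delta_rot": [0, 0, 0], "fingers": 0.3},
    {"slide": [0, 0, -0.14], "delta_rot": [0, 0, 0], "fingers": 0.3},
    {"slide": [0, 0, 0], "delta_rot": [0, 0, 0], "fingers": 0.3}
  ]
}}

```text
clock: 5.68
position: [0.447, -0.1965, -0.0264]
eef_rot: [0.698, 0.716, -0.0, -0.001]
force: [-0.5, -0.6, 0.4]
gripper_width: 0.0655
finger_force: 0.0
```

Call:
{"method": "step_arm", "body": {
  "commands": [
    {"slide": [0, 0, 0], "delta_rot": [0, 0, 0], "fingers": 0.7},
    {"slide": [0, 0, 0], "delta_rot": [0, 0, 0], "fingers": 0.7},
    {"slide": [0, 0, 0], "delta_rot": [0, 0, 0], "fingers": 0.7},
    {"slide": [0, 0, 0], "delta_rot": [0, 0, 0], "fingers": 0.7}
  ]
}}

```text
clock: 6.18
position: [0.4476, -0.1969, -0.0256]
eef_rot: [0.698, 0.716, 0.0, 0.0]
force: [0.1, 0.1, -0.3]
gripper_width: 0.05
finger_force: 15.0
```

Call:
{"method": "step_arm", "body": {
  "commands": [
    {"slide": [0, 0, 0.4], "delta_rot": [0, 0, 0], "fingers": 0.7},
    {"slide": [0, 0, 0.8], "delta_rot": [0, 0, 0], "fingers": 0.7},
    {"slide": [0, 0, 0.6], "delta_rot": [0, 0, 0], "fingers": 0.7},
    {"slide": [0, 0, 0], "delta_rot": [0, 0, 0], "fingers": 0.7}
  ]
}}

```text
clock: 6.68
position: [0.4492, -0.1978, 0.0661]
eef_rot: [0.698, 0.716, 0.001, 0.003]
force: [-1.1, 0.5, -1.2]
gripper_width: 0.05
finger_force: 15.0
```

Call:
{"method": "step_arm", "body": {
  "commands": [
    {"slide": [0.35, 0.483, 0], "delta_rot": [0, 0, -0.08], "fingers": 0.7},
    {"slide": [0.55, 0.783, 0], "delta_rot": [0, 0, -0.08], "fingers": 0.7},
    {"slide": [0.65, 0.783, 0], "delta_rot": [0, 0, -0.08], "fingers": 0.7},
    {"slide": [0.65, 0.783, 0], "delta_rot": [0, 0, -0.08], "fingers": 0.7},
    {"slide": [0.65, 0.783, 0], "delta_rot": [0, 0, -0.08], "fingers": 0.7},
    {"slide": [0.55, 0.783, 0], "delta_rot": [0, 0, -0.08], "fingers": 0.7},
    {"slide": [0.45, 0.683, 0], "delta_rot": [0, 0, -0.08], "fingers": 0.7},
    {"slide": [0.29, 0.38, 0], "delta_rot": [0, 0, -0.08], "fingers": 0.7}
  ]
}}

```text
clock: 7.68
position: [0.6542, 0.0783, 0.0616]
eef_rot: [0.731, 0.683, -0.001, -0.001]
force: [-0.9, -0.2, -0.6]
gripper_width: 0.0498
finger_force: 15.0
```

Call:
{"method": "step_arm", "body": {
  "commands": [
    {"slide": [0, 0, 0], "delta_rot": [0, 0, 0], "fingers": 0.7},
    {"slide": [0, 0, 0], "delta_rot": [0, 0, 0], "fingers": 0.7}
  ]
}}

```text
clock: 7.92
position: [0.6529, 0.0756, 0.0626]
eef_rot: [0.731, 0.682, -0.001, -0.001]
force: [-0.8, 0.4, -1.2]
gripper_width: 0.0496
finger_force: 15.0
```

Run:
```python
from h import *
s=monitor.state(); t=s["position"]; r=R.from_quat(s["eef_rot"]).as_matrix(); print(s["gripper_width"],t,np.degrees(np.arctan2(r[1,1],r[0,1])))
c,p,d=cloud("side"); np.savez("side1.npz",c=c,p=p,d=d)
hsv=cv2.cvtColor(c,cv2.COLOR_BGR2HSV)
m=((hsv[...,0]<6)|(hsv[...,0]>174))&(hsv[...,1]>150)&(np.linalg.norm(p[...,:2]-t[:2],axis=-1)<.09)
P=p[m]; print(m.sum(),np.percentile(P,[1,50,99],axis=0).round(4))
cv2.imwrite("pics/s1.png",cv2.resize(c[100:260,240:460],None,fx=3,fy=3))
```

```text
0.049632974645541096 [0.65294073 0.07557026 0.06264811] -3.9797109872677225
526 [[0.6247 0.0226 0.0916]
 [0.6503 0.0487 0.1078]
 [0.6798 0.1211 0.1149]]
```

View pics/s1.png

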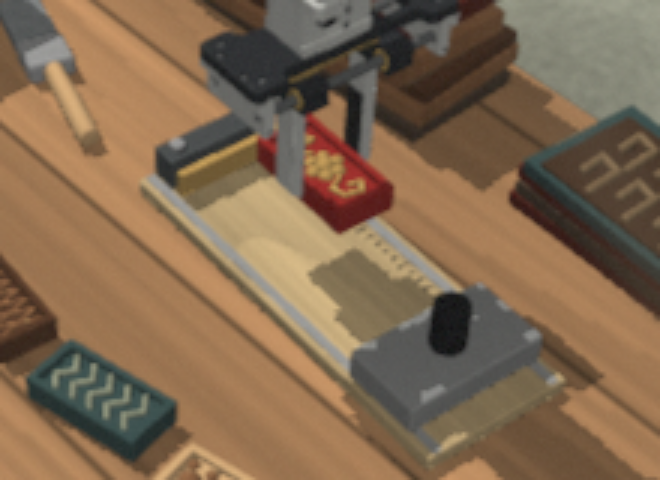

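The panel hangs level above the bed, in line with it and between jaw and stop. Lowering it now.

Call:
{"method": "step_arm", "body": {
  "commands": [
    {"slide": [0.03, 0, -0.3], "delta_rot": [0, 0, 0], "fingers": 0.7},
    {"slide": [0, 0, -0.5], "delta_rot": [0, 0, 0], "fingers": 0.7},
    {"slide": [0, 0, -0.4], "delta_rot": [0, 0, 0], "fingers": 0.7},
    {"slide": [0, 0, -0.15], "delta_rot": [0, 0, 0], "fingers": 0.7},
    {"slide": [0, 0, -0.05], "delta_rot": [0, 0, 0], "fingers": 0.7},
    {"slide": [0, 0, -0.03], "delta_rot": [0, 0, 0], "fingers": 0.7},
    {"slide": [0, 0, 0], "delta_rot": [0, 0, 0], "fingers": 0.7}
  ]
}}

```text
clock: 8.85
position: [0.6565, 0.0763, -0.0067]
eef_rot: [0.731, 0.682, 0.0, 0.0]
force: [0.4, -0.6, -1.7]
gripper_width: 0.0502
finger_force: 15.0
```

Call:
{"method": "step_arm", "body": {
  "commands": [
    {"slide": [-0.02, 0, -0.05], "delta_rot": [0, 0, 0], "fingers": 0.7},
    {"slide": [0, 0, -0.03], "delta_rot": [0, 0, 0], "fingers": 0.7},
    {"slide": [0, 0, 0], "delta_rot": [0, 0, 0], "fingers": 0.7}
  ]
}}

```text
clock: 9.22
position: [0.6549, 0.0763, -0.0114]
eef_rot: [0.731, 0.682, -0.0, -0.0]
force: [-0.4, 0.7, -1.5]
gripper_width: 0.0499
finger_force: 15.0
```

Call:
{"method": "step_arm", "body": {
  "commands": [
    {"slide": [0, 0, -0.02], "delta_rot": [0, 0, 0], "fingers": 0.7},
    {"slide": [0, 0, 0], "delta_rot": [0, 0, 0], "fingers": 0.7}
  ]
}}

```text
clock: 9.48
position: [0.6551, 0.0763, -0.0116]
eef_rot: [0.731, 0.682, 0.0, 0.0]
force: [-2.2, -0.6, 4.1]
gripper_width: 0.05
finger_force: 15.0
```

It has made contact, so I'll release and rise.

Call:
{"method": "step_arm", "body": {
  "commands": [
    {"slide": [0, 0, 0], "delta_rot": [0, 0, 0], "fingers": 0.3},
    {"slide": [0, 0, 0], "delta_rot": [0, 0, 0], "fingers": 0.3},
    {"slide": [0, 0, 0], "delta_rot": [0, 0, 0], "fingers": 0.3},
    {"slide": [0, 0, 0.4], "delta_rot": [0, 0, 0], "fingers": 0.3},
    {"slide": [0, 0, 1], "delta_rot": [0, 0, 0], "fingers": 0.3},
    {"slide": [0, 0, 1], "delta_rot": [0, 0, 0], "fingers": 0.3},
    {"slide": [0, 0, 0.6], "delta_rot": [0, 0, 0], "fingers": 0.3},
    {"slide": [0, 0, 0], "delta_rot": [0, 0, 0], "fingers": 0.3}
  ]
}}

```text
clock: 10.48
position: [0.657, 0.0763, 0.1404]
eef_rot: [0.731, 0.682, 0.002, 0.002]
force: [0.5, -0.1, -0.6]
gripper_width: 0.0656
finger_force: 0.0
```

Run:
```python
from h import *
s=monitor.state(); t=s["position"]; print(s["gripper_width"],t)
c,p,d=cloud("side"); hsv=cv2.cvtColor(c,cv2.COLOR_BGR2HSV); Z=p[...,2]
a=np.radians(-4.02); ux=np.array([np.cos(a),np.sin(a)]); uy=np.array([-np.sin(a),np.cos(a)])
q=(p[...,:2]-[.6529,.0512])*1000; X=q@ux; Y=q@uy
m=((hsv[...,0]<6)|(hsv[...,0]>174))&(hsv[...,1]>150)&(abs(X)<60)&(abs(Y)<150)&(Z>.033)&(Z<.042)
r=cv2.minAreaRect(np.stack([X[m],Y[m]],-1).astype(np.float32)); print("panel in bed frame",r,m.sum(),Z[m].max())
k=(Z>.05)&(Z<.085)&(abs(X)<40)&(abs(Y+119)<40); 
print("knob",k.sum(),np.percentile(X[k],[2,98]),np.percentile(Y[k],[2,98]),Z[k].max())
z=np.load("top0.npz");pt=z["p"]; q=(pt[...,:2]-[.6529,.0512])*1000; X=q@ux;Y=q@uy;Z=pt[...,2]
k=(Z>.075)&(Z<.09)&(abs(X)<40)&(abs(Y+119)<40); print("knobtop top cam",k.sum(),X[k].mean(),Y[k].mean(),np.percentile(X[k],[2,98]),np.percentile(Y[k],[2,98]),np.median(Z[k]))
```

```text
0.06557436507504323 [0.65699474 0.07629071 0.14040267]
panel in bed frame ((0.6020736694335938, 22.234819412231445), (53.798675537109375, 104.28831481933594), 0.3723583519458771) 357 0.04183768390047293
knob 226 [-13.77043239  13.13541113] [-135.26931702 -110.56182433] 0.08477214595667704
knobtop top cam 182 -0.9478503064649446 -119.79459734719381 [-13.14569712  11.74219086] [-131.76065449 -107.73988368] 0.07886205597114176
```

The panel lies in line with the bed: 0.4° off, 0.6 mm off-centre, centred 22 mm along from bed centre. Now I'll shut the fingers and go behind the knob (−y side).

Call:
{"method": "step_arm", "body": {
  "commands": [
    {"slide": [-0.05, -0.6, 0], "delta_rot": [0, 0, 0], "fingers": 1},
    {"slide": [-0.05, -0.8, 0], "delta_rot": [0, 0, 0], "fingers": 1},
    {"slide": [-0.05, -0.8, 0], "delta_rot": [0, 0, 0], "fingers": 1},
    {"slide": [-0.05, -0.8, 0], "delta_rot": [0, 0, 0], "fingers": 1},
    {"slide": [-0.06, -0.63, 0], "delta_rot": [0, 0, 0], "fingers": 1},
    {"slide": [0, 0, 0], "delta_rot": [0, 0, 0], "fingers": 1},
    {"slide": [0, 0, 0], "delta_rot": [0, 0, 0], "fingers": 1},
    {"slide": [0, 0, 0], "delta_rot": [0, 0, 0], "fingers": 1}
  ]
}}

```text
clock: 11.52
position: [0.6418, -0.1038, 0.137]
eef_rot: [0.731, 0.683, -0.0, -0.001]
force: [-0.6, -0.1, -0.0]
gripper_width: 0.0007
finger_force: 0.0
```

Call:
{"method": "step_arm", "body": {
  "commands": [
    {"slide": [0, 0, -0.5], "delta_rot": [0, 0, 0], "fingers": 1},
    {"slide": [0, 0, -0.7], "delta_rot": [0, 0, 0], "fingers": 1},
    {"slide": [0, 0, -0.5], "delta_rot": [0, 0, 0], "fingers": 1},
    {"slide": [0, 0, -0.1], "delta_rot": [0, 0, 0], "fingers": 1},
    {"slide": [0, 0, 0], "delta_rot": [0, 0, 0], "fingers": 1},
    {"slide": [0, 0, 0], "delta_rot": [0, 0, 0], "fingers": 1}
  ]
}}

```text
clock: 12.28
position: [0.6432, -0.1052, 0.0491]
eef_rot: [0.731, 0.682, 0.001, 0.001]
force: [-0.3, -0.2, -0.5]
gripper_width: 0.0001
finger_force: 0.0
```

Run:
```python
from h import *
s=monitor.state(); t=s["position"]; print(s["gripper_width"],t,s["force"])
c,p,d=cloud("side"); a=np.radians(-4.02)
q=(p[...,:2]-[.6529,.0512])*1000; X=q@[np.cos(a),np.sin(a)]; Y=q@[-np.sin(a),np.cos(a)];Z=p[...,2]
tq=(t[:2]-[.6529,.0512])*1000; print("tcp bed",tq@[np.cos(a),np.sin(a)],tq@[-np.sin(a),np.cos(a)])
for lo in np.arange(.044,.09,.008):
    k=(Z>lo)&(Z<lo+.008)&(abs(X)<40)&(Y>-190)&(Y<-138); print(round(lo,3),k.sum(),np.percentile(X[k],[2,98]).round(1) if k.any() else 0,np.percentile(Y[k],[2,98]).round(1) if k.any() else 0)
cv2.imwrite("pics/s2.png",cv2.resize(c[100:260,240:460],None,fx=3,fy=3))
```

```text
0.00012979990759980775 [ 0.64316472 -0.10517591  0.0491139 ] [-0.34697892 -0.19615792 -0.5194844 ]
tcp bed 1.25135363553383 -156.67365421794787
0.044 39 [-38.7  36.6] [-157.7 -138.7]
0.052 0 0 0
0.06 0 0 0
0.068 0 0 0
0.076 1 [2.3 2.3] [-164.1 -164.1]
0.084 24 [-8.4 12.9] [-166.9 -152.4]
```

View pics/s2.png

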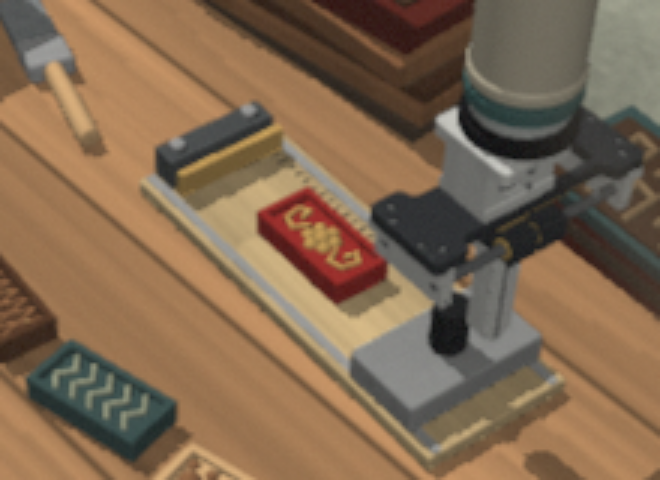

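The panel lies flat and in line between jaw and stop. The shut fingers are behind the knob, at crop (490,300), but their tips are at about z = 0.082, level with the knob's top. I'll lower another 30 mm.

Call:
{"method": "step_arm", "body": {
  "commands": [
    {"slide": [-0.02, 0, -0.3], "delta_rot": [0, 0, 0], "fingers": 1},
    {"slide": [0, 0, -0.2], "delta_rot": [0, 0, 0], "fingers": 1},
    {"slide": [0, 0, -0.1], "delta_rot": [0, 0, 0], "fingers": 1},
    {"slide": [0, 0, 0], "delta_rot": [0, 0, 0], "fingers": 1}
  ]
}}

```text
clock: 12.82
position: [0.6406, -0.1051, 0.0169]
eef_rot: [0.731, 0.682, -0.0, -0.001]
force: [-0.2, 0.0, 0.5]
gripper_width: 0.0005
finger_force: 0.0
```

Run:
```python
from h import *
s=monitor.state(); t=s["position"]; print(t,s["force"])
c,p,d=cloud("side"); a=np.radians(-4.02)
q=(p[...,:2]-[.6529,.0512])*1000; X=q@[np.cos(a),np.sin(a)]; Y=q@[-np.sin(a),np.cos(a)];Z=p[...,2]
for lo in np.arange(.036,.12,.006):
    k=(Z>lo)&(Z<lo+.006)&(abs(X)<25)&(Y>-180)&(Y<-138); print(round(lo,3),k.sum(),np.percentile(X[k],[2,98]).round(1) if k.any() else 0,np.percentile(Y[k],[2,98]).round(1) if k.any() else 0)
```

```text
[ 0.64056866 -0.10514575  0.01687474] [-0.15101423  0.04179386  0.52589044]
0.036 63 [-24.4  21.2] [-157.2 -138.5]
0.042 30 [-23.6  -1.2] [-157.8 -139.2]
0.048 6 [-5.4  6. ] [-165.7 -163.2]
0.054 19 [-12.   10.8] [-167. -150.]
0.06 20 [-13.8   7.9] [-167.1 -149.1]
0.066 35 [-15.5  11. ] [-167.1 -148.9]
0.072 26 [-13.9  10.5] [-166.4 -149. ]
0.078 29 [-14.4   9.5] [-167.  -148.6]
0.084 32 [-14.6  11.5] [-167.5 -151.3]
0.09 28 [-15.  10.] [-166.9 -148.1]
0.096 33 [-14.   10.1] [-167.2 -148.2]
0.102 36 [-14.8  11.8] [-167.2 -148.3]
0.108 22 [-14.9   8.8] [-167.4 -154.2]
0.114 22 [-14.4   9.1] [-168.5 -153.6]
```

The fingers are now well behind the knob: tip at z≈0.05, front face 15 mm short of it. Pushing at 32 mm/s.

Call:
{"method": "step_arm", "body": {
  "commands": [
    {"slide": [0.01, 0.08, 0], "delta_rot": [0, 0, 0], "fingers": 1},
    {"slide": [0.01, 0.08, 0], "delta_rot": [0, 0, 0], "fingers": 1},
    {"slide": [0.01, 0.08, 0], "delta_rot": [0, 0, 0], "fingers": 1},
    {"slide": [0.006, 0.08, 0], "delta_rot": [0, 0, 0], "fingers": 1},
    {"slide": [0.006, 0.08, 0], "delta_rot": [0, 0, 0], "fingers": 1},
    {"slide": [0.006, 0.08, 0], "delta_rot": [0, 0, 0], "fingers": 1},
    {"slide": [0.006, 0.08, 0], "delta_rot": [0, 0, 0], "fingers": 1},
    {"slide": [0.006, 0.08, 0], "delta_rot": [0, 0, 0], "fingers": 1}
  ]
}}

```text
clock: 13.88
position: [0.6442, -0.0731, 0.0178]
eef_rot: [0.731, 0.682, 0.0, 0.0]
force: [0.9, -1.3, 1.2]
gripper_width: 0.0003
finger_force: 0.9
```

Call:
{"method": "step_arm", "body": {
  "commands": [
    {"slide": [0.006, 0.08, 0], "delta_rot": [0, 0, 0], "fingers": 1},
    {"slide": [0.006, 0.08, 0], "delta_rot": [0, 0, 0], "fingers": 1},
    {"slide": [0.006, 0.08, 0], "delta_rot": [0, 0, 0], "fingers": 1},
    {"slide": [0.006, 0.08, 0], "delta_rot": [0, 0, 0], "fingers": 1},
    {"slide": [0.006, 0.08, 0], "delta_rot": [0, 0, 0], "fingers": 1},
    {"slide": [0.006, 0.08, 0], "delta_rot": [0, 0, 0], "fingers": 1},
    {"slide": [0.006, 0.08, 0], "delta_rot": [0, 0, 0], "fingers": 1},
    {"slide": [0.006, 0.08, 0], "delta_rot": [0, 0, 0], "fingers": 1}
  ]
}}

```text
clock: 14.88
position: [0.6465, -0.041, 0.0177]
eef_rot: [0.731, 0.682, 0.0, 0.0]
force: [-0.5, -2.1, 2.5]
gripper_width: 0.0005
finger_force: 0.9
```

Call:
{"method": "step_arm", "body": {
  "commands": [
    {"slide": [0.006, 0.08, 0], "delta_rot": [0, 0, 0], "fingers": 1},
    {"slide": [0.006, 0.08, 0], "delta_rot": [0, 0, 0], "fingers": 1},
    {"slide": [0.006, 0.08, 0], "delta_rot": [0, 0, 0], "fingers": 1},
    {"slide": [0.006, 0.08, 0], "delta_rot": [0, 0, 0], "fingers": 1},
    {"slide": [0.006, 0.08, 0], "delta_rot": [0, 0, 0], "fingers": 1},
    {"slide": [0.006, 0.08, 0], "delta_rot": [0, 0, 0], "fingers": 1},
    {"slide": [0.006, 0.08, 0], "delta_rot": [0, 0, 0], "fingers": 1},
    {"slide": [0.006, 0.08, 0], "delta_rot": [0, 0, 0], "fingers": 1}
  ]
}}

```text
clock: 15.88
position: [0.6487, -0.009, 0.0177]
eef_rot: [0.731, 0.682, -0.0, -0.0]
force: [-2.1, -2.4, 1.5]
gripper_width: 0.0008
finger_force: 1.3
```

Call:
{"method": "step_arm", "body": {
  "commands": [
    {"slide": [0.006, 0.08, 0], "delta_rot": [0, 0, 0], "fingers": 1},
    {"slide": [0.006, 0.08, 0], "delta_rot": [0, 0, 0], "fingers": 1},
    {"slide": [0.006, 0.08, 0], "delta_rot": [0, 0, 0], "fingers": 1},
    {"slide": [0.006, 0.08, 0], "delta_rot": [0, 0, 0], "fingers": 1},
    {"slide": [0.006, 0.08, 0], "delta_rot": [0, 0, 0], "fingers": 1},
    {"slide": [0.006, 0.08, 0], "delta_rot": [0, 0, 0], "fingers": 1},
    {"slide": [0.004, 0.06, 0], "delta_rot": [0, 0, 0], "fingers": 1},
    {"slide": [0.003, 0.04, 0], "delta_rot": [0, 0, 0], "fingers": 1}
  ]
}}

```text
clock: 16.88
position: [0.6509, 0.0201, 0.0176]
eef_rot: [0.731, 0.682, -0.0, -0.0]
force: [-0.4, -3.2, 2.1]
gripper_width: 0.0002
finger_force: 1.1
```

Run:
```python
from h import *
s=monitor.state(); print(s["position"],s["force"])
c,p,d=cloud("side"); cv2.imwrite("pics/s3.png",cv2.resize(c[100:260,240:460],None,fx=3,fy=3))
```

```text
[0.65089921 0.02010331 0.01760203] [-0.43440449 -3.21115498  2.09737973]
```

View pics/s3.png

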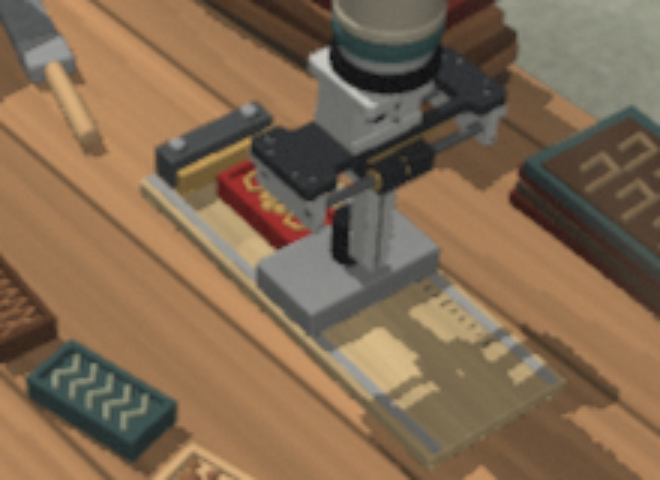

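The jaw is pushing the panel straight, and its end at crop (225,185) is nearing the plate at (190,180). I'll go slower from here: 12 mm/s, then less.

Call:
{"method": "step_arm", "body": {
  "commands": [
    {"slide": [0.003, 0.04, 0], "delta_rot": [0, 0, 0], "fingers": 1},
    {"slide": [0.003, 0.04, 0], "delta_rot": [0, 0, 0], "fingers": 1},
    {"slide": [0.003, 0.04, 0], "delta_rot": [0, 0, 0], "fingers": 1},
    {"slide": [0.003, 0.04, 0], "delta_rot": [0, 0, 0], "fingers": 1},
    {"slide": [0.003, 0.04, 0], "delta_rot": [0, 0, 0], "fingers": 1},
    {"slide": [0.002, 0.03, 0], "delta_rot": [0, 0, 0], "fingers": 1}
  ]
}}

```text
clock: 17.68
position: [0.6518, 0.0314, 0.0176]
eef_rot: [0.731, 0.682, -0.0, -0.0]
force: [-1.1, -2.3, 1.2]
gripper_width: 0.0005
finger_force: 1.1
```

Call:
{"method": "step_arm", "body": {
  "commands": [
    {"slide": [0.002, 0.03, 0], "delta_rot": [0, 0, 0], "fingers": 1},
    {"slide": [0.002, 0.03, 0], "delta_rot": [0, 0, 0], "fingers": 1}
  ]
}}

```text
clock: 17.92
position: [0.6519, 0.0337, 0.0176]
eef_rot: [0.731, 0.682, -0.0, 0.0]
force: [-0.7, -4.2, 0.9]
gripper_width: 0.0007
finger_force: 2.0
```

Call:
{"method": "step_arm", "body": {
  "commands": [
    {"slide": [0.002, 0.03, 0], "delta_rot": [0, 0, 0], "fingers": 1},
    {"slide": [0.002, 0.03, 0], "delta_rot": [0, 0, 0], "fingers": 1}
  ]
}}

```text
clock: 18.18
position: [0.6521, 0.0372, 0.0176]
eef_rot: [0.731, 0.682, -0.0, 0.0]
force: [-2.0, -3.8, 0.5]
gripper_width: 0.0008
finger_force: 2.0
```

Force has gone up to about 4 N, so the plate is moving. I'll continue in 1 mm steps.

Call:
{"method": "step_arm", "body": {
  "commands": [
    {"slide": [0.001, 0.02, 0], "delta_rot": [0, 0, 0], "fingers": 1},
    {"slide": [0.001, 0.02, 0], "delta_rot": [0, 0, 0], "fingers": 1}
  ]
}}

```text
clock: 18.42
position: [0.6522, 0.0375, 0.0177]
eef_rot: [0.731, 0.682, -0.001, 0.001]
force: [-2.3, -10.3, 0.9]
gripper_width: 0.0004
finger_force: 4.3
```

Call:
{"method": "step_arm", "body": {
  "commands": [
    {"slide": [0.001, 0.02, 0], "delta_rot": [0, 0, 0], "fingers": 1}
  ]
}}

```text
clock: 18.55
position: [0.6521, 0.0375, 0.0177]
eef_rot: [0.731, 0.683, -0.002, 0.002]
force: [-1.8, -11.5, 0.9]
gripper_width: 0.0003
finger_force: 5.3
```

Call:
{"method": "step_arm", "body": {
  "commands": [
    {"slide": [0.001, 0.02, 0], "delta_rot": [0, 0, 0], "fingers": 1}
  ]
}}

```text
clock: 18.68
position: [0.6522, 0.0374, 0.0177]
eef_rot: [0.731, 0.683, -0.002, 0.002]
force: [-2.3, -12.9, 0.7]
gripper_width: 0.0002
finger_force: 6.3
```

It's firm: 13 N with no further motion. Now I'll back off, rise and check.

Call:
{"method": "step_arm", "body": {
  "commands": [
    {"slide": [0, 0, 0], "delta_rot": [0, 0, 0], "fingers": 1},
    {"slide": [-0.005, -0.1, 0], "delta_rot": [0, 0, 0], "fingers": 1},
    {"slide": [-0.02, -0.2, 0], "delta_rot": [0, 0, 0], "fingers": 1},
    {"slide": [-0.02, -0.3, 0], "delta_rot": [0, 0, 0], "fingers": 1},
    {"slide": [0, -0.2, 0.4], "delta_rot": [0, 0, 0], "fingers": 1},
    {"slide": [0, 0, 1], "delta_rot": [0, 0, 0], "fingers": 1},
    {"slide": [0, 0, 1], "delta_rot": [0, 0, 0], "fingers": 1},
    {"slide": [0, 0, 0.5], "delta_rot": [0, 0, 0], "fingers": 1}
  ]
}}

```text
clock: 19.68
position: [0.6519, 0.0008, 0.1662]
eef_rot: [0.731, 0.682, 0.002, 0.002]
force: [-0.5, -1.2, -0.2]
gripper_width: 0.0003
finger_force: 0.0
```

Call:
{"method": "step_arm", "body": {
  "commands": [
    {"slide": [-0.5, -0.8, 0], "delta_rot": [0, 0, 0], "fingers": 1},
    {"slide": [-0.5, -1, 0], "delta_rot": [0, 0, 0], "fingers": 1},
    {"slide": [-0.5, -1, 0], "delta_rot": [0, 0, 0], "fingers": 1},
    {"slide": [-0.5, -1, 0], "delta_rot": [0, 0, 0], "fingers": 1},
    {"slide": [-0.5, -0.8, 0], "delta_rot": [0, 0, 0], "fingers": 1},
    {"slide": [0, 0, 0], "delta_rot": [0, 0, 0], "fingers": 1},
    {"slide": [0, 0, 0], "delta_rot": [0, 0, 0], "fingers": 1}
  ]
}}

```text
clock: 20.55
position: [0.5254, -0.2286, 0.1628]
eef_rot: [0.732, 0.682, 0.001, 0.0]
force: [-0.3, 1.0, 0.6]
gripper_width: 0.0006
finger_force: 0.0
```

Run:
```python
from h import *
s=monitor.state(); print(s["position"],s["force"])
a=cams.camera("top")["color"][90:200,170:400];b=cams.camera("side")["color"][110:260,250:480]
cv2.imwrite("pics/end.png",cv2.resize(np.vstack([a,b]),None,fx=2.3,fy=2.3))
```

```text
[ 0.52542711 -0.2286428   0.16282245] [-0.26701691  0.96934452  0.59713337]
```

View pics/end.png

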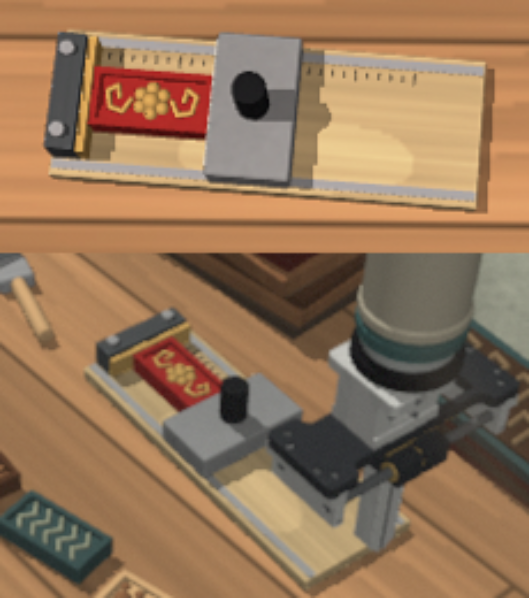

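The panel lies face up and in line, held between the jaw at (210,100) and the plate at (92,95). The plate is pressed against the stop block, and the arm is clear. Handing in.

```bash
python3 -c "
from h import *
print(robot.hand_in())"
```

```text
the job is handed in; nothing more can be done
None
```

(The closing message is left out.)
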